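# Sweep the offcuts off the welding plate into the scrap tray

### The job

Clear the welding plate for the next job: with your fingertips, sweep the three small steel offcuts along the plate and over its edge into the empty scrap tray. Keep them sliding on the plate, never picked up, and let none drop on the bench or in the divided bin of finished spacers. Leave the tacked bracket and the magnetic square where they stand.

Things in the scene. Friction and masses are not known exactly. Their poses are not given: they have to be found in the camera images.
- plate: Dark steel bench-top welding plate, fixed, 320 (its x) by 400 (its y) mm, flat on top with no raised edge, dotted with dark 16 mm fixture holes that catch nothing. Origin on the bench under its centre; its top is 60 mm above the origin; its ends lie at its y = +200 and -200 mm.
- scrap_tray: Empty open tray of grey sheet steel, fixed, 180 (its x) by 130 (its y) by 56 mm high, walls and floor 3 mm, no dividers. It stands on the bench against one of the two y ends of the plate (either end; 1 mm gap), its axes parallel to the plate's, shifted along the plate's x by up to 40 mm; its rim is 4 mm lower than the plate's top. Origin at the centre of its underside.
- parts_bin: Grey sheet-steel bin of the same outside size as the scrap tray, fixed, at the other y end of the plate; a cross of dividers makes four compartments, each holding small finished tube spacers. Origin at the centre of its underside.
- flat_offcut: Offcut of flat bar, bright steel, 36 (x) by 25 (y) by 10 (z) mm, about 70 g, loose, lying flat on the plate. Origin at its centre, 5 mm above the plate.
- tube_offcut: Offcut of square tube, bright steel, 28 by 28 mm outside, 3 mm wall, 18 mm high (z), open above and below, about 45 g, loose on the plate. Origin at its centre, 9 mm above the plate.
- angle_offcut: Offcut of angle iron, bright steel, 32 mm long (x), 26 mm wide (y), 26 mm high (z), both legs 6 mm thick, about 70 g, loose on the plate: one leg lies flat (so one end or side of it may be only 6 mm high), the other stands up along its +y side. Origin at the centre of that 32 x 26 x 26 mm envelope, 13 mm above the plate.
- bracket: Tacked bracket, the current job, loose, 450 g: foot 56 by 52 by 6 mm with a 30 mm square tube standing on it, 52 mm high in all. It stands on the plate near its +x or its -x side (about 115 mm from the centre line). Origin at the centre of its underside. To be left alone.
- magnet_square: Magnetic welding square, grey, loose, 350 g: a right-angled triangular frame 60 by 60 mm, 18 mm thick, lying on the plate near the x side opposite the bracket (about 115 mm from the centre line). Origin at the centre of its 60 by 60 mm envelope, on its underside. To be left alone.

How it is judged:
At the end, for the whole second after the job is handed in: All three offcuts lie at rest inside the scrap tray: the centre of each within its walls (87 mm either way along the tray's x, 62 mm along its y) and less than 48 mm above its underside, moving slower than 50 mm/s (x of flat_offcut in the frame of scrap_tray between -0.087 and 0.087 m and y of flat_offcut in the frame of scrap_tray between -0.062 and 0.062 m and z of each of flat_offcut, tube_offcut, angle_offcut in the frame of scrap_tray below 0.048 m and linear speed of each of flat_offcut, tube_offcut, angle_offcut below 0.05 m/s and x of tube_offcut in the frame of scrap_tray between -0.087 and 0.087 m and y of tube_offcut in the frame of scrap_tray between -0.062 and 0.062 m and x of angle_offcut in the frame of scrap_tray between -0.087 and 0.087 m and y of angle_offcut in the frame of scrap_tray between -0.062 and 0.062 m); the robot touches nothing.
It fails at once if an offcut is lifted: its centre rises more than 26 mm above the plate's top (z of any of flat_offcut, tube_offcut, angle_offcut in the frame of plate above 0.086 m).
It fails at once if an offcut drops off the plate outside the scrap tray: its centre is less than 40 mm above the bench and not within the tray's walls ((z of flat_offcut in the frame of plate below 0.04 m and not (x of flat_offcut in the frame of scrap_tray between -0.087 and 0.087 m and y of flat_offcut in the frame of scrap_tray between -0.062 and 0.062 m)) or (z of tube_offcut in the frame of plate below 0.04 m and not (x of tube_offcut in the frame of scrap_tray between -0.087 and 0.087 m and y of tube_offcut in the frame of scrap_tray between -0.062 and 0.062 m)) or (z of angle_offcut in the frame of plate below 0.04 m and not (x of angle_offcut in the frame of scrap_tray between -0.087 and 0.087 m and y of angle_offcut in the frame of scrap_tray between -0.062 and 0.062 m))).
It fails at once if the tacked bracket is moved by more than 12 mm (distance of bracket from where it was at the start of the episode above 0.012 m).
It fails at once if the magnetic square is moved by more than 12 mm (distance of magnet_square from where it was at the start of the episode above 0.012 m).
It also fails if it takes over 66 s, if anything falls off the work surface, if the arm or the gripper's body presses on something with over 40 N, if the wrist force passes 120 N, or if a joint passes its speed limit or range.

### The arm

A 7-joint arm with a two-finger parallel gripper is mounted at the origin on the work surface. World frame = base frame: x ahead of the robot, y to its left, z up, the work surface at z = 0. Lengths are in m, angles in rad, forces in N, time in s.
With the tool pointing down it reaches from about 0.425 to 0.95 m from the base axis. Payload 4.7 kg.
Tool frame: the origin (TCP) lies between the finger pads; the fingertips stand 25 mm ahead of it and the grasp point (between the pads) lies 6 mm ahead of it; x points along the fingers, z is the direction in which the jaws open and shut, and the axes are right-handed (so a half turn about x gives the same grasp; the last joint's range is limited). The gripper opens to 85 mm and grips with 20 to 120 N. Pads are 22 mm wide; open, the fingers measure 114 mm over their backs; the gripper's body (76 mm by 85 mm) begins 54 mm behind the grasp point. The pads swing forward as they close: fully open they stand 13 mm farther back than shut.
Start: joints at [1.213, 0.469, -0.049, 1.532, 0.024, 1.141, -0.082], TCP at [0.218, -0.639, 0.256] pointing down, gripper open.
Joint ranges: [-2.59, 2.59], [-0.33, 1.99], [-1.39, 1.29], [0.1, 2.45], [-1.04, 4.18], [0.21, 1.99], [-2.66, 2.66]. Speed limits (rad/s): [2.57, 2.57, 3.14, 3.14, 3.14, 3.14, 3.14].

### API

Orientations are given as a 3x3 rotation matrix whose columns are the frame's x, y, z axes.
In Python, from rig import * gives the robot as it stands. Calls block until the motion is done:
- movep(position, orientation): joint-space move of the TCP to a pose.
- move_l(position, attitude=None, feed=0.15, until_force=None): straight line of the TCP; attitude=None keeps the orientation; feed is the mean speed in m/s. With until_force (N) it stops when the force on the tool has changed by that much, and returns True; else False.
- move_joints(angles): joint-space move.
- command_gripper(opening, newtons=None): finger opening in m; newtons is the grip in N (None keeps the last); returns when the fingers have stopped.
- sleep(seconds).
- inverse_kinematics(position, orientation): joint angles nearest the present ones, or None.
- sense(): the state.
- camera(name): name is "scene" or "top" or "wrist"; returns (picture, depth): 384x512x3 uint8, red, green, blue; 384x512 float32, m along the optical axis (not along the pixel's ray), 0 where there is no reading.
- camera_params(name): a dict with "K" (3x3 intrinsics, pixels), "position" and "rotation" of the camera in the world; the wrist camera has in their place "tool_from_camera" (4x4, takes a point from camera to tool coordinates, whose origin is the TCP and whose axes are the tool frame's). Camera axes: x right, y down, z forward; pixel columns grow to the right and rows downward; lengths in m; the calibration is good to about 2 mm. The wrist camera is an equidistant fisheye: a pixel r from the principal point sees the ray r / f radians off the axis. A picture is of the moment at which its call begins: read the wrist's pose just before it. camera_params takes no time and is no camera call.
A pose or a line that the arm cannot do raises Unreachable and nothing moves.
- finish_job(): hands the job in, once; it reports no verdict.
The state is a dict: "time_s": time; "joint_pos": joint angles; "qd": joint speeds; "joint_efforts": joint torques, N m; "position": TCP position; "tcp_rot": TCP orientation; "wrist_force": force on the tool from outside, world axes, zero at the start; "ft_torque": the same for the moment, N m; "finger_gap": finger opening in m.
Only numpy, scipy, OpenCV 4.12 (cv2) and the standard library are available. Lean on these libraries where they do the work, as an engineer would, in place of code of your own. Each camera call takes 0.05 s, during which the arm holds its last target.

## Working session

There is one attempt and no reset: what is moved stays moved. The work goes in short steps, each a Python script; the robot and the scene stay as the last script left them, time stands still between calls to the robot, and variables do not carry over. Pictures are saved under pics/ and viewed, and the job is handed in when it is done.

```bash
mkdir -p pics; ls; python3 - <<'E'
from rig import *
import cv2, numpy as np
for n in ["scene","top"]:
    p,d=camera(n); cv2.imwrite(f"pics/{n}0.png",p[:,:,::-1]); np.save(f"{n}0.npy",d)
    print(n,camera_params(n))
s=sense(); print(s["time_s"],s["position"],s["tcp_rot"],s["finger_gap"])
E
```

```text
pics
scene {'K': array([[465.89920639,   0.        , 253.92566252],
       [  0.        , 465.89920639, 196.85892374],
       [  0.        ,   0.        ,   1.        ]]), 'position': array([ 0.94702186, -0.46002982,  0.75415969]), 'rotation': array([[ 0.76586708,  0.46738478, -0.441587  ],
       [ 0.64299673, -0.55490071,  0.52786401],
       [ 0.00167866, -0.68821266, -0.72550707]])}
top {'K': array([[388.04364732,   0.        , 254.76541218],
       [  0.        , 388.04364732, 196.77699069],
       [  0.        ,   0.        ,   1.        ]]), 'position': array([0.47523577, 0.03119959, 0.87237473]), 'rotation': array([[-0.00962378, -0.99545209,  0.09477613],
       [-0.99933951,  0.00625315, -0.03579712],
       [ 0.03504166, -0.09505804, -0.99485479]])}
0.1 [ 0.21785826 -0.63837834  0.2553755 ] [[-5.95639047e-04  9.46399070e-01  3.22999143e-01]
 [ 1.61452484e-03  3.22999689e-01 -9.46397693e-01]
 [-9.99998519e-01 -4.22212798e-05 -1.72037603e-03]] 0.08541201010584473
```

View pics/top0.png

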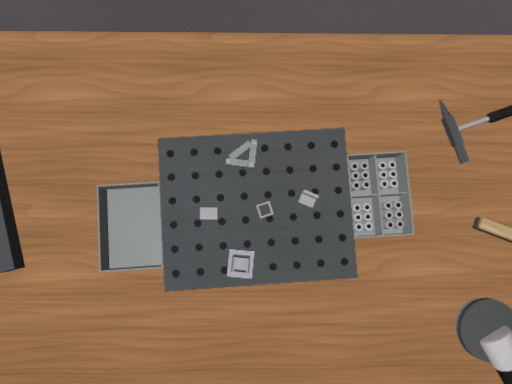

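View pics/scene0.png

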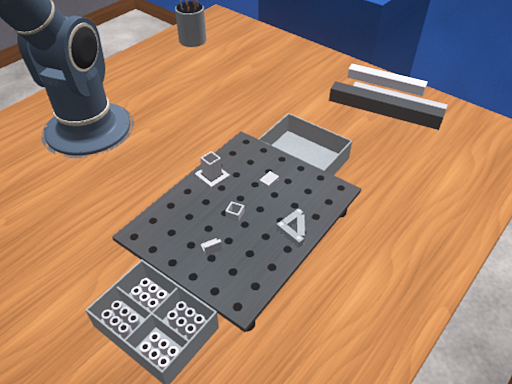

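The top view shows the empty tray on the left (around 132,226, world +y) and the divided bin on the right. On the plate I can see the flat at (208,213), tube at (265,210), angle at (308,199), magnet at (242,154) and bracket at (241,263). Next I'll enlarge the crop and measure.

```bash
cat > h.py <<'E'
import numpy as np, cv2
from rig import *
def ray(n,u,v,z):
    c=camera_params(n);K=c["K"];r=c["rotation"]@np.array([(u-K[0,2])/K[0,0],(v-K[1,2])/K[1,1],1.])
    t=(z-c["position"][2])/r[2]; return c["position"]+t*r
def cloud(n,d):
    c=camera_params(n);K=c["K"];v,u=np.indices(d.shape)
    P=np.stack([(u-K[0,2])/K[0,0]*d,(v-K[1,2])/K[1,1]*d,d],-1)
    return P@c["rotation"].T+c["position"]
E
python3 - <<'E'
from h import *
im=cv2.imread("pics/top0.png"); d=np.load("top0.npy"); P=cloud("top",d)
cr=im[120:290,90:360]; cv2.imwrite("pics/top0c.png",cv2.resize(cr[:,:],None,fx=2.96,fy=2.96,interpolation=cv2.INTER_CUBIC))
cr=im[135:285,165:330]; cv2.imwrite("pics/top0d.png",cv2.resize(cr[:,:],None,fx=4,fy=4,interpolation=cv2.INTER_CUBIC))
z=P[...,2]
print("plate z",np.median(z[180:190,200:220]),"tray floor",z[230,130],"bench",z[330,200])
m=((z>0.050)&(z<0.2)); m[:, :150]=0; m[:,365:]=0; m=m.astype(np.uint8)
pm=((np.abs(z-0.06)<0.006)&(m>0)).astype(np.uint8)
n,l,s,c=cv2.connectedComponentsWithStats(pm); k=1+np.argmax(s[1:,4])
cs,_=cv2.findContours((l==k).astype(np.uint8),cv2.RETR_EXTERNAL,cv2.CHAIN_APPROX_NONE)
Q=P[cs[0][:,0,1],cs[0][:,0,0],:2].astype(np.float32); print("plate",cv2.minAreaRect(Q))
print([ (a,b) for a,b in zip(cv2.boxPoints(cv2.minAreaRect(Q)).tolist(),range(4))])
o=((z>0.0635)&(m>0)).astype(np.uint8); n,l,s,c=cv2.connectedComponentsWithStats(o)
for i in range(1,n):
    if s[i,4]<8: continue
    q=P[l==i]; print(s[i],q[:,2].max().round(4),q[:,:2].mean(0).round(4),cv2.minAreaRect(q[:,:2].astype(np.float32)))
# tray rim
for zz,pts in ((.056,[(98,185),(103,270),(160,182),(163,268)]),):
    for p in pts: print(p,ray("top",*p,zz).round(4))
E
```

```text
plate z 0.06043017949725876 tray floor 0.0009296616825676951 bench 0.000488969431125752
plate ((0.5324465036392212, -0.011432960629463196), (0.3206084966659546, 0.4598771035671234), 3.2607474327087402)
[([0.35932284593582153, 0.20901522040367126], 0), ([0.38548070192337036, -0.25011736154556274], 1), ([0.7055701613426208, -0.23188114166259766], 2), ([0.679412305355072, 0.22725144028663635], 3)]
[225 139  33  30 552] 0.0824 [0.6383 0.0258] ((0.6458147168159485, 0.030073724687099457), (0.05964116007089615, 0.06006091833114624), 82.44950103759766)
[298 189  21  19 218] 0.0886 [ 0.5486 -0.1075] ((0.5479940176010132, -0.10655621439218521), (0.034111008048057556, 0.02639073319733143), 66.17132568359375)
[256 201  17  17  94] 0.0821 [ 0.5256 -0.0167] ((0.525537371635437, -0.016204245388507843), (0.027799958363175392, 0.028448062017560005), 17.32745361328125)
[200 207  17  13 208] 0.0748 [0.5194 0.0994] ((0.5189415812492371, 0.09918786585330963), (0.033299416303634644, 0.02473500929772854), 89.99451446533203)
[227 248  27  31 688] 0.1152 [0.416  0.0339] ((0.41580554842948914, 0.0338531918823719), (0.05182373896241188, 0.05669847130775452), 84.1373291015625)
(98, 185) [0.5798 0.3296 0.056 ]
(103, 270) [0.4042 0.3145 0.056 ]
(160, 182) [0.5855 0.2011 0.056 ]
(163, 268) [0.4067 0.1925 0.056 ]
```

View pics/top0c.png

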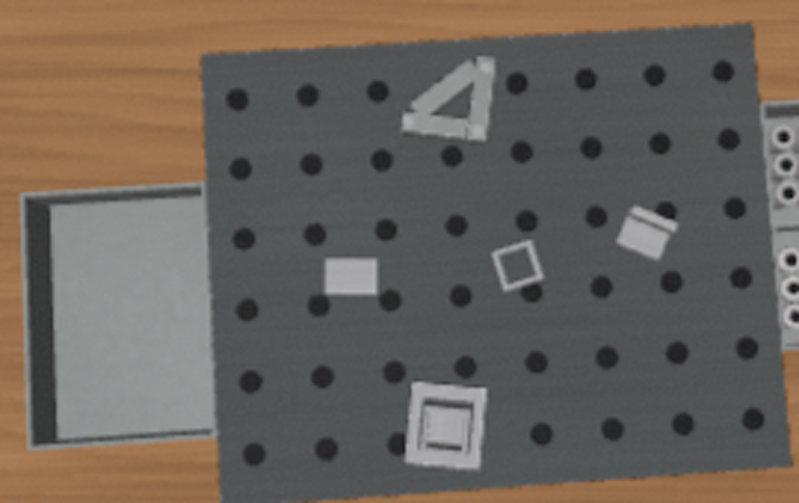

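View pics/top0d.png

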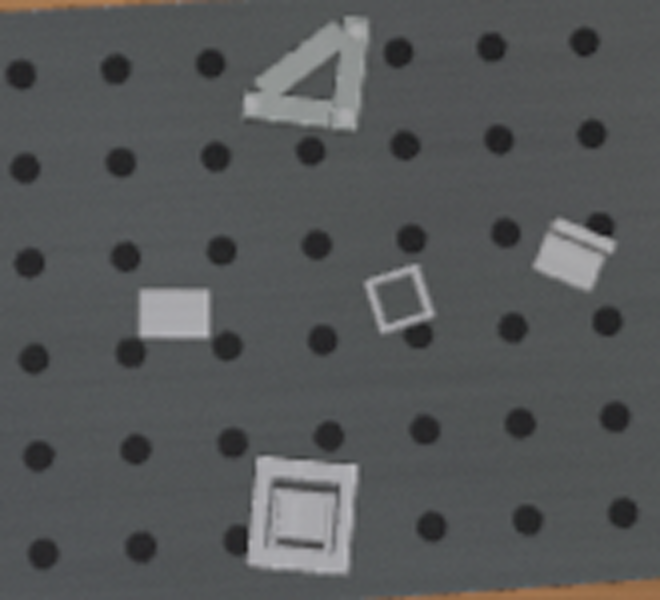

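```bash
cat >> h.py <<'E'
a=np.radians(3.26); ex=np.array([np.cos(a),np.sin(a)]); ey=np.array([-np.sin(a),np.cos(a)])
c0=np.array([.5324,.0])  # plate-frame reference; set below
def Rz(s=1):
    z=np.array([*(s*ex),0]); x=np.array([0,0,-1.]); return np.stack([x,np.cross(z,x),z],1)
def uv(p): p=np.array(p)[:2]-c0; return np.array([p@ex,p@ey])
def xy(u,v): return c0+u*ex+v*ey
E
python3 - <<'E'
from h import *
for n,p,z in (("pl +y +x",(158.2,138.6),.06),("pl +y -x",(165,290.6),.06),("pl -y +x",(344,128.5),.06),("pl -y -x",(356,277.5),.06),("tray far +x",(98,185.5),.056),("tray far -x",(100.5,271),.056),("tray near+x",(159,182),.056),("tray near-x",(163,267),.056)):
    w=ray("top",*p,z); print(n,w.round(4),uv(w).round(4))
for n,p in dict(flat=(.519,.0992),tube=(.5255,-.0162),angle=(.548,-.1066),br=(.4158,.0339),mg=(.6458,.03)).items(): print(n,uv(p).round(4))
for s in (1,-1):
    for u,v in ((0,.055),(0,.22),(.02,-.17)):
        q=inverse_kinematics(np.array([*xy(u,v),.09]),Rz(s)); print(s,u,v,None if q is None else np.round(q,2))
E
```

```text
pl +y +x [0.6776 0.2052 0.06  ] [0.1566 0.1967]
pl +y -x [0.3615 0.1871 0.06  ] [-0.16    0.1965]
pl -y +x [ 0.6994 -0.1921  0.06  ] [ 0.1558 -0.2013]
pl -y -x [ 0.3825 -0.2073  0.06  ] [-0.1615 -0.1985]
tray far +x [0.5788 0.3296 0.056 ] [0.065  0.3264]
tray far -x [0.4023 0.3195 0.056 ] [-0.1118  0.3264]
tray near+x [0.5855 0.2031 0.056 ] [0.0646 0.1998]
tray near-x [0.4088 0.1925 0.056 ] [-0.1125  0.1993]
flat [-0.0077  0.0998]
tube [-0.0078 -0.0158]
angle [ 0.0095 -0.1073]
br [-0.1145  0.0405]
mg [0.1149 0.0235]
1 0 0.055 [ 0.32  0.54 -0.66  1.99  0.47  0.76 -0.55]
1 0 0.22 [ 0.26  0.75 -1.04  1.91  0.79  0.97 -1.1 ]
1 0.02 -0.17 [ 0.62  0.58 -0.54  1.87  0.4   0.8  -0.07]
-1 0 0.055 [ 0.65  0.79 -1.18  1.98  0.89  1.02  2.23]
-1 0 0.22 [ 0.33  0.84 -1.18  1.9   0.91  1.07  1.95]
-1 0.02 -0.17 [-0.51  0.82  1.11  1.94 -0.89  0.99 -2.06]
```

Plate and tray agree with the given sizes: the ends are at v≈±0.199, the tray spans u −0.112…0.065, and the bracket and square are at ±0.115. All three straight pushes along plate +y end inside the tray, so I'll start with the flat.

```bash
cat > s1.py <<'E'
from h import *
command_gripper(0.008)
movep(np.array([*xy(-.0077,.055),.17]),Rz(1))
s=sense(); print(s["time_s"],s["position"],s["finger_gap"],s["wrist_force"])
move_l(np.array([*xy(-.0077,.055),.098]),feed=.12)
t=move_l(np.array([*xy(-.0077,.055),.078]),feed=.02,until_force=4)
s=sense(); print(t,s["time_s"],s["position"],s["wrist_force"])
p,d=camera("top"); cv2.imwrite("pics/top1.png",cv2.resize(p[120:290,90:360,::-1],None,fx=2.96,fy=2.96))
p,d=camera("scene"); cv2.imwrite("pics/sc1.png",cv2.resize(p[110:310,160:400,::-1],None,fx=3,fy=3))
E
python3 s1.py
```

```text
3.5083 [0.52192554 0.05331163 0.16992264] 0.007812083108186984 [0.25647309 0.33132005 0.13146046]
True 4.925 [0.52159927 0.05442531 0.08539682] [-1.19003381 -0.58550273  4.94045806]
```

View pics/sc1.png

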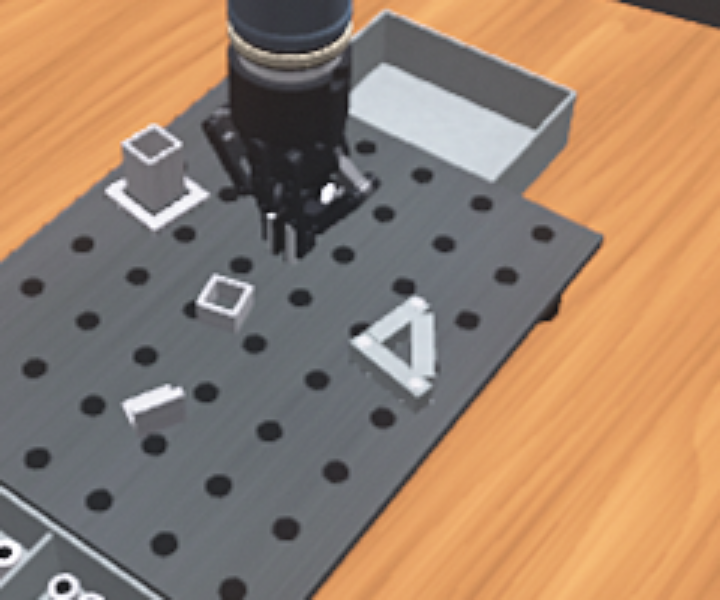

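View pics/top1.png

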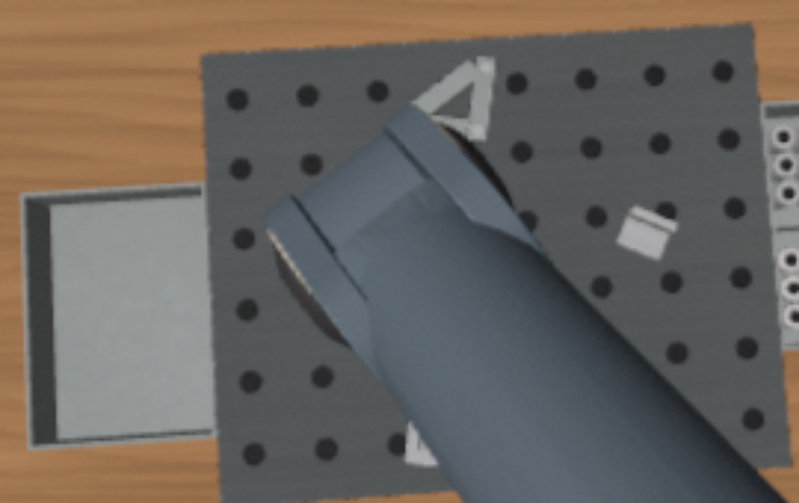

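Contact at TCP z 0.0854 puts the tips on the plate, as expected. The tips stand between the flat and the tube. Sweeping the flat now.

```bash
cat >> h.py <<'E'
ZP=.0873
def L(u,v,z,f=.12,**k): return move_l(np.array([*xy(u,v),z]),Rz(1),feed=f,**k)
def snap(i):
    for n,(r0,r1,c0_,c1) in dict(top=(120,290,90,360),scene=(90,310,110,400)).items():
        p,d=camera(n); cv2.imwrite(f"pics/{n}{i}.png",cv2.resize(p[r0:r1,c0_:c1,::-1],None,fx=2.7,fy=2.7,interpolation=cv2.INTER_CUBIC)); np.save(f"{n}{i}.npy",d)
    s=sense(); print(round(s["time_s"],2),s["position"].round(4),s["wrist_force"].round(2))
E
python3 - <<'E'
from h import *
L(-.0077,.055,ZP,.03)
L(-.0077,.13,ZP,.06); print(sense()["wrist_force"])
snap(2)
E
```

```text
[0.0245231  0.82019875 0.54929504]
6.78 [0.5174 0.1289 0.0873] [-0.29  0.04  0.61]
```

View pics/scene2.png

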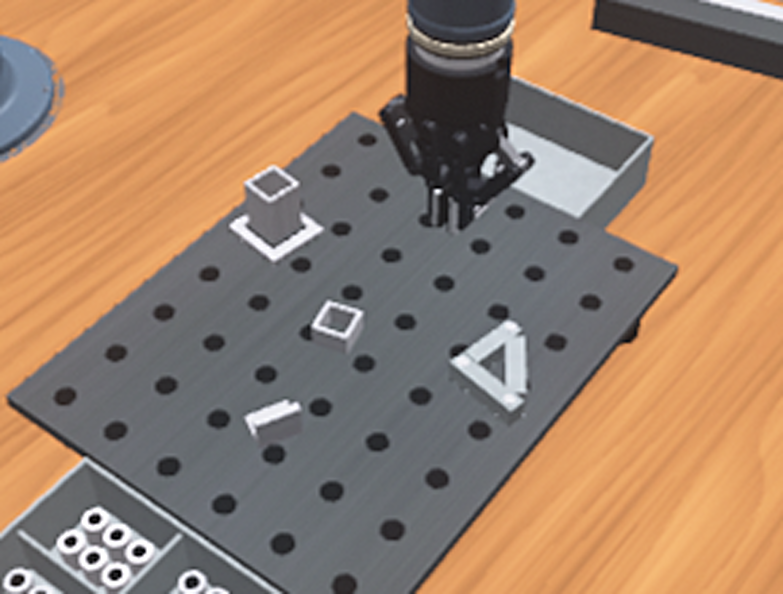

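View pics/top2.png

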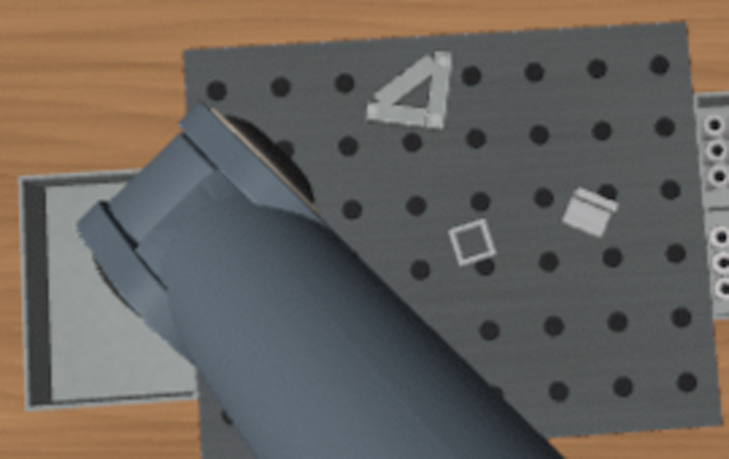

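The flat is hidden behind the gripper in both views, and nothing else has moved. I'll finish this push and look.

```bash
python3 - <<'E'
from h import *
L(-.0077,.207,ZP,.06)
L(-.0077,.207,.15,.15)
L(-.0077,-.060,.15,.25)
snap(3)
E
```

```text
10.09 [ 0.5281 -0.0585  0.1501] [ 0.13  0.1  -0.21]
```

View pics/scene3.png

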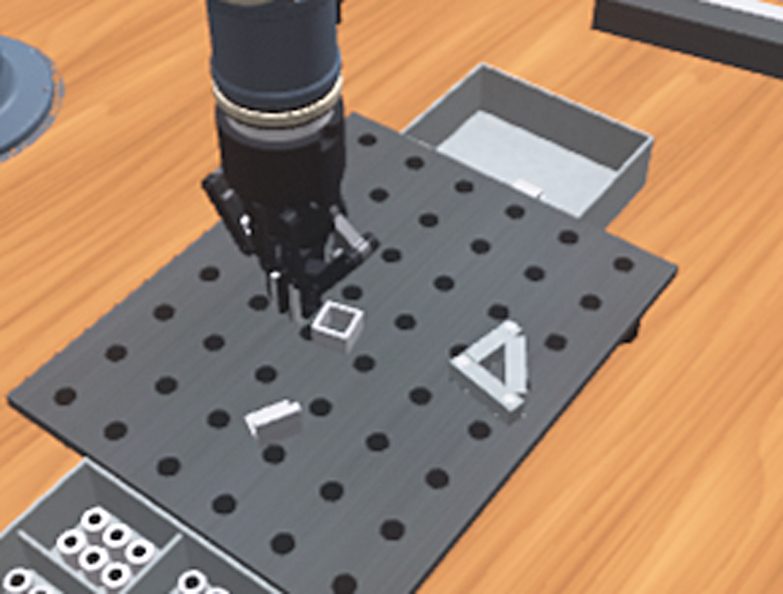

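View pics/top3.png

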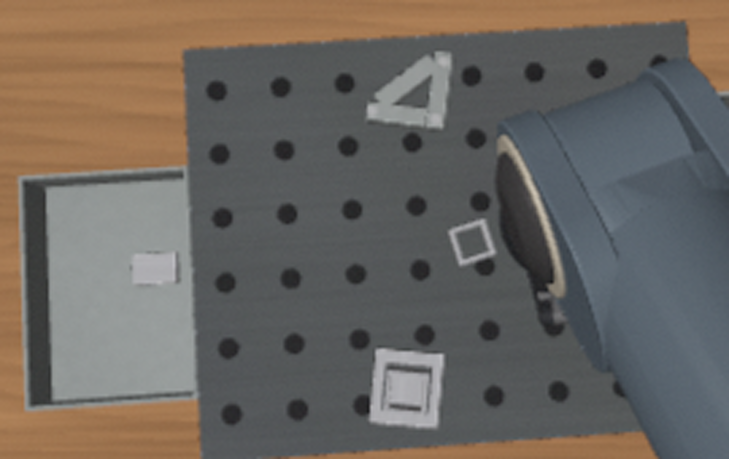

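The flat lies on the tray floor (top3 154,268) and everything else is in place. Next is the tube, with a mid-way check.

```bash
python3 - <<'E'
from h import *
L(-.0077,-.060,ZP,.1)
L(-.0077,.09,ZP,.06)
L(-.0077,.07,ZP,.1)
L(-.0077,.07,.15,.15)
L(-.0077,-.1,.2,.3)
snap(4)
E
```

```text
15.28 [ 0.5298 -0.0975  0.1992] [-1.    0.94 -0.07]
```

View pics/scene4.png

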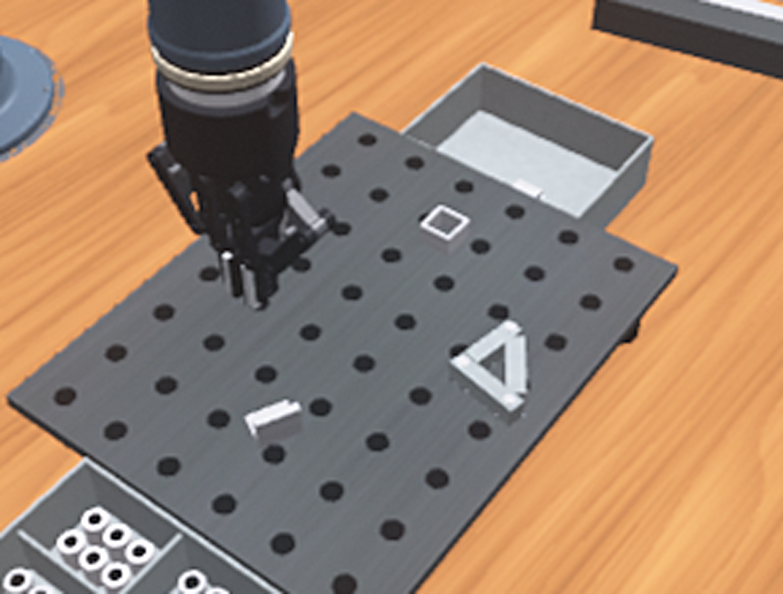

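View pics/top4.png

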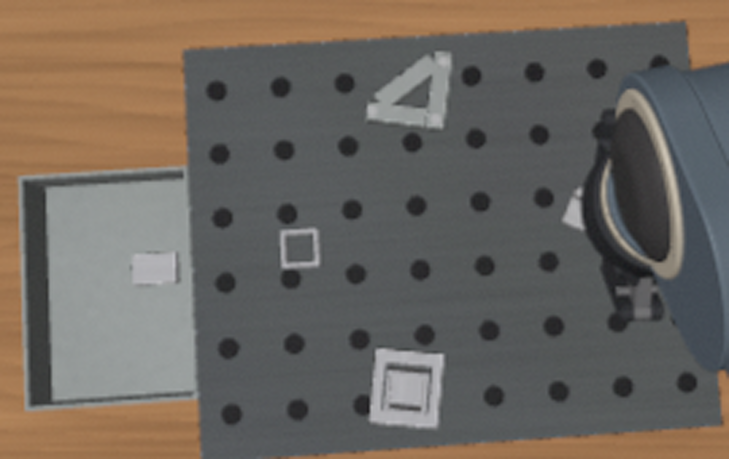

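The tube is squared up and on line at top4 (300,248), v≈0.115. I'll finish it, then position behind the angle.

```bash
python3 - <<'E'
from h import *
print(uv(ray("top",90+300/2.7,120+249/2.7,.078)))
L(-.0077,.07,.15,.3)
L(-.0077,.07,ZP,.12)
L(-.0077,.207,ZP,.06)
L(-.0077,.207,.15,.15)
L(.0125,-.157,.15,.3)
snap(5)
E
```

```text
[-0.00603532  0.11296863]
21.16 [ 0.5538 -0.1539  0.1501] [-0.78  0.26  0.1 ]
```

View pics/scene5.png

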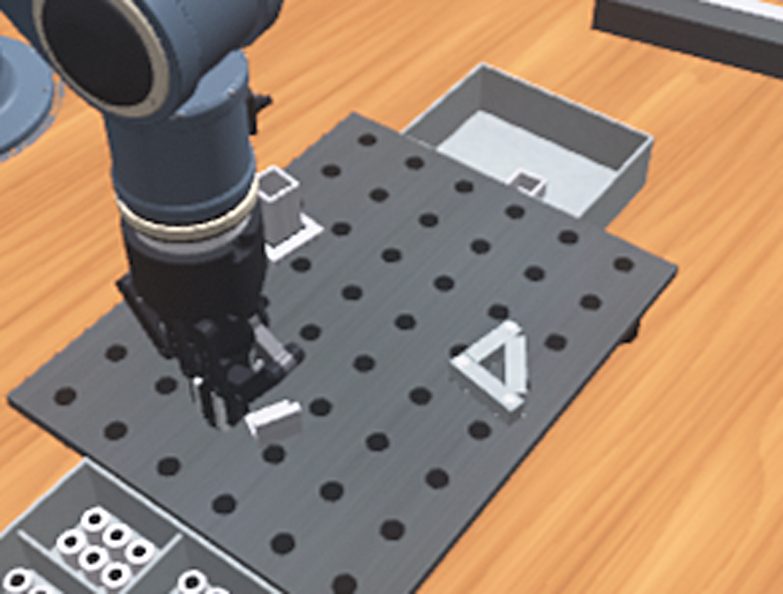

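View pics/top5.png

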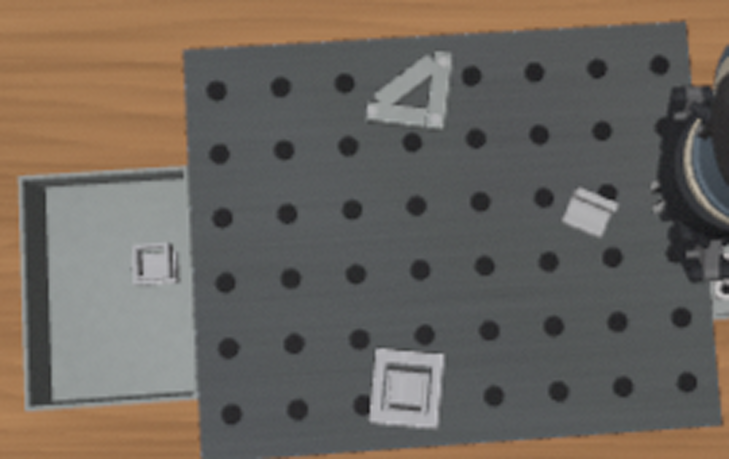

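The tube dropped onto the flat (154,262), which leaves its centre about 22 mm up. To stop the angle stacking there too, I'll steer it slightly to +u, ending near u≈0.03, and check it mid-way.

```bash
python3 - <<'E'
from h import *
L(.0125,-.157,ZP,.1)
L(.0125,-.10,ZP,.05)
L(.024,.06,ZP,.06)
L(.0235,.04,ZP,.1)
L(.0235,.04,.15,.15)
L(.0125,-.14,.2,.3)
snap(6)
E
```

```text
27.84 [ 0.5525 -0.136   0.1993] [-0.75  0.24 -0.02]
```

View pics/scene6.png

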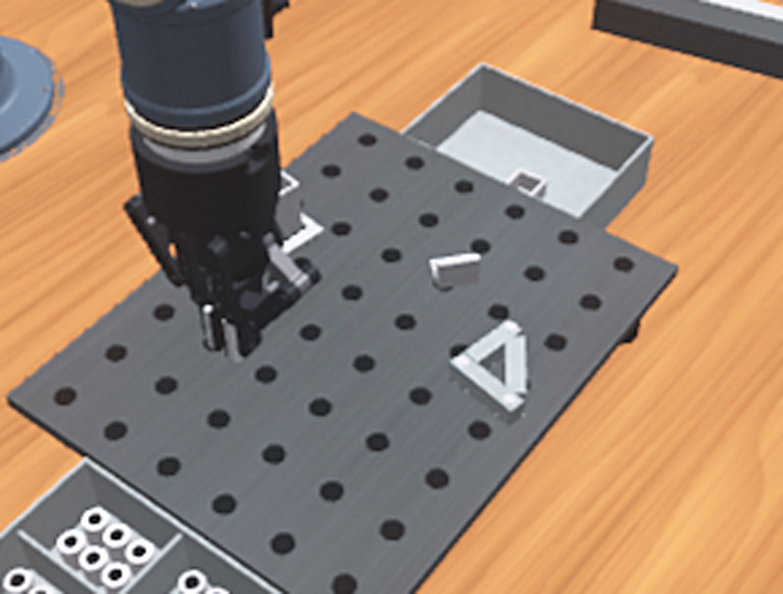

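View pics/top6.png

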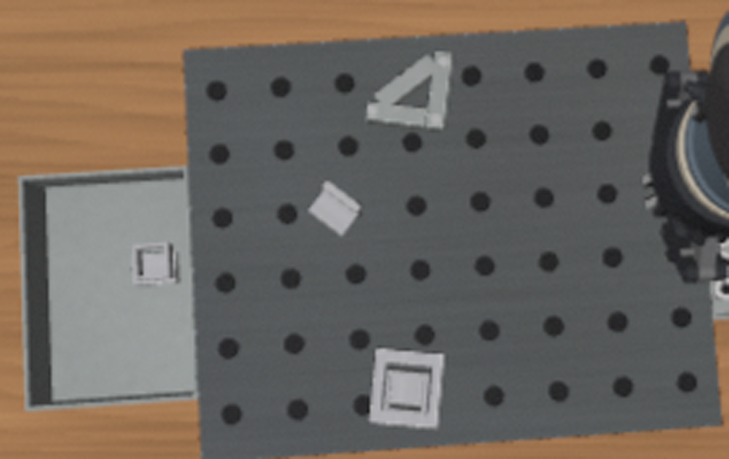

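The angle has turned to about 39°, probably because its corner caught in the 8 mm gap between the fingers. It is still on line, so I'll close the fingers fully and push again through its centre of mass.

```bash
python3 - <<'E'
from h import *
d=np.load("top6.npy"); P=cloud("top",d); z=P[...,2]; m=np.zeros_like(z,bool); m[180:212,200:230]=1; m&=(z>.0635)
q=P[m]; w=np.array([uv(p) for p in q]); print(m.sum(),w.min(0),w.max(0),cv2.minAreaRect(w.astype(np.float32)))
w2=w[q[:,2]>.08]; print(len(w2),w2.mean(0),w2.min(0),w2.max(0))
E
```

```text
206 [0.00104671 0.06646606] [0.05660307 0.1152249 ] ((0.030648447573184967, 0.0849820002913475), (0.04580231383442879, 0.04270289093255997), 62.01073455810547)
49 [0.03202544 0.07988867] [0.02162447 0.06646606] [0.04365406 0.09162988]
```

```bash
python3 - <<'E'
from h import *
command_gripper(0.0)
print(sense()["finger_gap"])
L(.0275,.035,.15,.3)
L(.0275,.035,.0885,.12)
L(.0275,.13,.0885,.05)
L(.0275,.11,.0885,.1)
L(.0275,.11,.15,.15)
L(.0125,-.12,.2,.3)
snap(7)
E
```

```text
-0.00012521587737714774
33.5 [ 0.5515 -0.1163  0.1995] [-0.2   0.55 -0.53]
```

View pics/scene7.png

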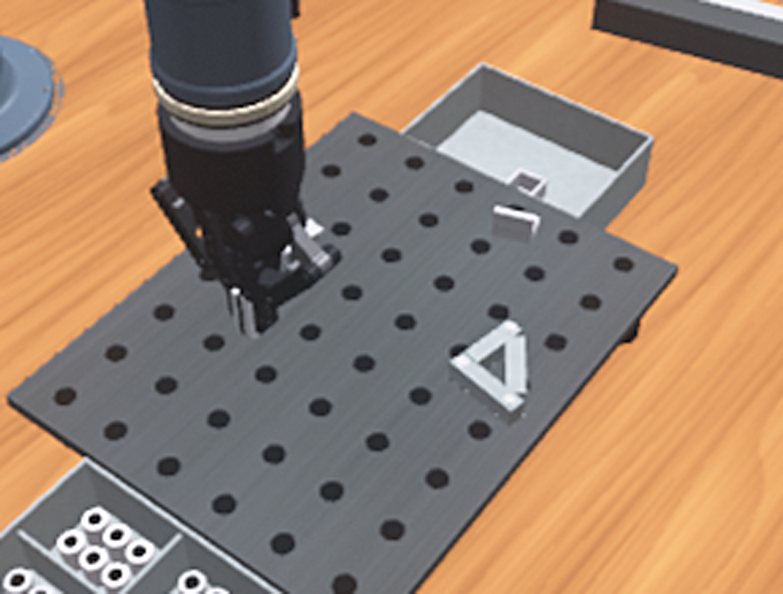

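View pics/top7.png

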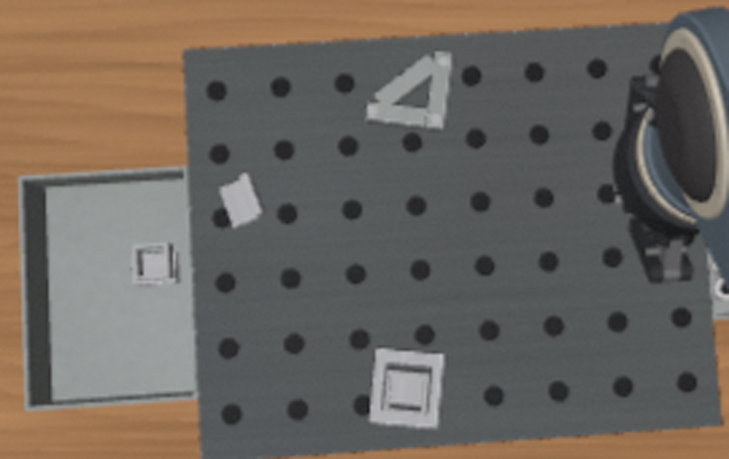

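```bash
python3 - <<'E'
from h import *
d=np.load("top7.npy"); P=cloud("top",d); z=P[...,2]; m=np.zeros_like(z,bool); m[182:206,169:188]=1; m&=(z>.064)
q=P[m]; w=np.array([uv(p) for p in q]); print(m.sum(),w.min(0),w.max(0),cv2.minAreaRect(w.astype(np.float32)))
w2=w[q[:,2]>.08]; print(len(w2),w2.mean(0),w2.min(0),w2.max(0),q[:,2].max())
for p in ((243,174),(261,211),(238,227),(220,186)): print(uv(ray("top",90+p[0]/2.7,120+p[1]/2.7,.075)))
E
```

```text
195 [-0.0552975   0.03439986] [0.05337362 0.17411658] ((-0.010200586169958115, 0.10904483497142792), (0.17050495743751526, 0.036748722195625305), 46.69879913330078)
53 [0.03644875 0.14558252] [-0.0552975   0.03439986] [0.05337362 0.1540835 ] 0.8723747333440615
[0.05406735 0.15337867]
[0.02491926 0.14117673]
[0.01384587 0.15909602]
[0.04595749 0.17117862]
```

The angle is now nearly flush, upright towards the tool, spanning u 0.014–0.054. The tray's inner wall is at 0.062 and the tube's edge at about 0.008, so it fits. Final push.

```bash
python3 - <<'E'
from h import *
L(.036,.10,.15,.3)
L(.036,.10,.0885,.12)
L(.036,.165,.0885,.05)
L(.033,.212,.0885,.05)
L(.033,.212,.15,.15)
L(.0125,-.12,.2,.3)
snap(8)
E
```

```text
39.54 [ 0.5517 -0.117   0.1998] [-0.2  -0.18  0.04]
```

View pics/scene8.png

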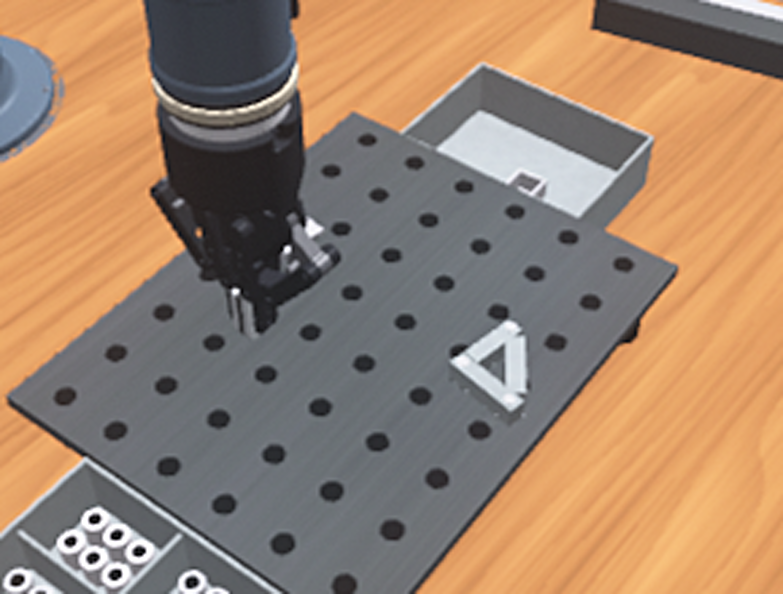

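View pics/top8.png

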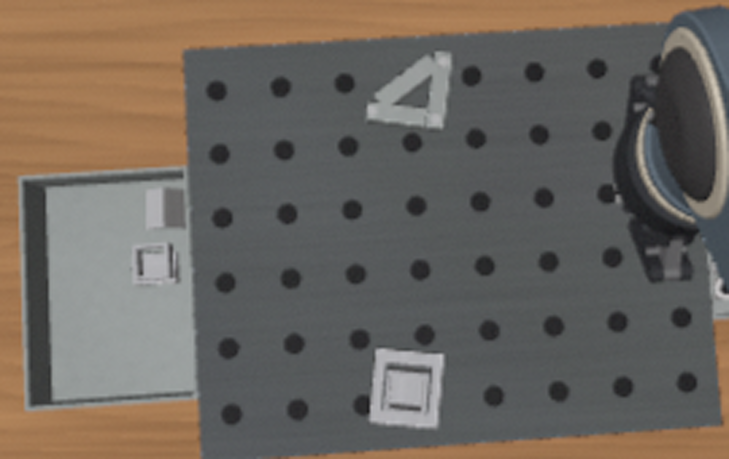

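The angle is in the tray at top8 (165,208), beside the tube. I'll check heights and then hand in.

```bash
python3 - <<'E'
from h import *
p,d=camera("top"); P=cloud("top",d); d8=np.load("top8.npy")
for n,(r0,r1,c0_,c1) in dict(angle=(188,206,143,159),tube=(209,226,138,157)).items():
    z=P[r0:r1,c0_:c1,2]; ok=(d[r0:r1,c0_:c1]>0); q=P[r0:r1,c0_:c1][ok&(z>.008)]
    print(n,"zmax",q[:,2].max().round(4),"uv",uv(q[:,:2].mean(0)).round(4))
print("max depth change tray since last look",np.abs(d-d8)[180:270,100:160].max())
print(sense()["time_s"],sense()["wrist_force"]); finish_job()
E
```

```text
angle zmax 0.0583 uv [0.0392 0.2256]
tube zmax 0.0355 uv [-0.0067  0.2365]
max depth change tray since last look 0.86771697
39.5917 [ 0.28074245 -0.17421456 -0.10992629]
the job is handed in; nothing more can be done
```

All three offcuts are in the scrap tray and the job is handed in, at about 40 s of the 66 s allowed. I swept them one at a time along the plate with near-closed fingertips, always keeping them on the surface: the flat first, then the tube, then the angle.

**How it went**
- **Tube:** it dropped on top of the flat. Its top measured 35 mm above the bench, so its centre is at roughly 22–26 mm, well under the 48 mm limit.
- **Angle:** it twisted part-way, probably because a corner caught in the small gap between the fingers. I closed the fingers fully and pushed again with its upright against them. I also steered it slightly sideways so it landed beside the tube.

**Last checks**
- **Final pictures:** all three offcuts are within the tray walls. The bracket and magnetic square show no visible movement, and the wrist force was near zero with the arm clear.
- **Angle height:** the highest reading in its window was 58 mm, above the 56 mm rim. I took this to be the nearby rim or plate edge, because the picture shows the angle down in the tray. I did not measure its height separately.
- **Movement in the tray:** my depth comparison was unusable. It gave 0.87 m, which looks like pixels with no depth reading, so it does not confirm that the pieces were at rest.

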